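# Weed out the sticking star wheel of the tube feeder

### The job

In the grey rack, push the upright arm of each of the three star wheels well over, to find the one wheel that stops dead instead of spinning on. Lift only that cassette out of the rack, set it down upright on the blue mat and let go so you can take it again the other way, then lower it upright to the floor of the red reject bin without dropping it. Leave the two sound cassettes standing in their bays and everything else on the bench where it is.

Things in the scene. Friction and masses are not known exactly. Their poses are not given: they have to be found in the camera images.
- cassette_a: One of three alike cassettes: aluminium box frame with open top, 62 mm long (its x), 58 wide (y), walls 4 thick and 42 high, on a steel base plate 62 (x) by 76 (y), 5 thick; about 0.6 kg. Origin: centre of underside, z up. Grip the frame by its ends (62 mm, closing along x) or sides (58 mm, along y). A star wheel sits in it (see cassette_b). The letter does not tell which sticks.
- cassette_b: Alike to cassette_a. Its slippery blue star wheel turns on an axle along y, 38 mm above the underside, and stands out of the frame's top: four flat arms crosswise, 51 mm over the tips (top 63.5 mm up), 6 mm thick, 42 wide (y); the arm that starts upright has a yellow tip. Push it along x with a fingertip 4 to 8 mm below its top, clear past; deeper may jam. The cassette is loose: over 3 N there may tip it.
- cassette_c: Alike to cassette_a and cassette_b, the same from either end. Origin: centre of underside, z up.
- star_a (a joint): Angle in rad of the star wheel in cassette_a; grows as the wheel's top moves to the cassette's +x; endless; 0 with the yellow arm upright, within 0.2 of it at the start. Once pushed, a sound wheel coasts on for seconds; a sticking one turns only while pushed (1 to 2 N at an arm's tip) and stops dead.
- star_b (a joint): Angle in rad of the star wheel in cassette_b; grows as the wheel's top moves to the cassette's +x; endless; 0 with the yellow arm upright, within 0.2 of it at the start. Once pushed, a sound wheel coasts on for seconds; a sticking one turns only while pushed (1 to 2 N at an arm's tip) and stops dead.
- star_c (a joint): Angle in rad of the star wheel in cassette_c; grows as the wheel's top moves to the cassette's +x; endless; 0 with the yellow arm upright, within 0.2 of it at the start. Once pushed, a sound wheel coasts on for seconds; a sticking one turns only while pushed (1 to 2 N at an arm's tip) and stops dead.
- rack: Grey fixed rack, 82 mm (x) by 271 (y); origin: centre of underside; floor 4 thick. Four walls along x, 60 high, 5 thick, make three bays 84 wide, centres at y -89, 0, +89. A cassette stands in each, its x along the rack's: about 12 mm beside its sides, too little for fingers. Bays are open front and back but for lips 12 high, 4 thick, 35 to 39 mm from the centre line.
- mat: Blue flat mat fixed on the bench, 150 mm (x) by 130 mm (y), 3 mm thick. Origin: centre of the underside.
- bin: Red fixed reject bin, 82 mm (x) by 140 (y); origin: centre of underside; floor 5 thick. Long walls 60 high, 72 apart (along x); end walls 15 high, 130 apart (along y). A cassette fits only with its 62 mm length (its x) along the bin's x, either way round; fingers then have room only at its sides, not at its ends.
- tube_rack: Bystander: beige rack full of capped blood tubes, 110 x 260 mm, 113 mm high; origin under its centre.
- canister: Bystander: round stainless canister, 124 mm across, 143 mm high; origin under its centre.
- wash_bottle: Bystander: white bottle with blue cap, 64 mm across, 160 mm high; origin under its centre.
- specimen_cup: Bystander: clear open cup, 60 mm across, 60 mm high; origin under its centre.
- reagent_jar: Bystander: amber jar with yellow cap, 60 mm across, 90 mm high; origin under its centre.
- screwdriver: Bystander: screwdriver lying on the bench, 190 mm long, handle to its -x.
- glove_carton: Bystander: pale blue-green carton, 100 x 200 mm, 70 mm high; origin under its centre.

How it is judged:
By the outcome, as a careful person would: the job done as asked, in the order asked, and still so for the second after the job is handed in, with the robot touching nothing.
It also fails if it takes over 72 s, if anything falls off the work surface, if the arm or the gripper's body presses on something with over 40 N, if the wrist force passes 120 N, or if a joint passes its speed limit or range.

### The arm

A 6-joint arm with a two-finger parallel gripper is mounted at the origin on the work surface. World frame = base frame: x ahead of the robot, y to its left, z up, the work surface at z = 0. Lengths are in m, angles in degrees, forces in N, time in s.
With the tool pointing down it reaches from about 0.4 to 0.825 m from the base axis. Payload 7 kg.
Tool frame: the origin (TCP) lies midway between the tips of the shut fingers; the grasp point (between the pads) lies 19 mm behind it; z points along the fingers, y is the direction in which the jaws open and shut (so a half turn about z gives the same grasp; the last joint's range is limited). The gripper opens to 88 mm and grips with 3 to 60 N. Pads are 19 mm wide; open, the fingers measure 130 mm over their backs; the gripper's body (78 mm by 193 mm) begins 47 mm behind the grasp point.
Start: joints at [-47.378, 20.546, 0.682, 0, -70.136, -16.507], TCP at [0.297, -0.606, 0.227] pointing down, gripper open.
Joint ranges: [-176.03, 176.03], [-82.01, 121.73], [-58.28, 71.71], [-173.87, 95.51], [-174.79, -0.11], [-173.66, 173.66]. Speed limits (degrees/s): [136.94, 136.94, 172.46, 180, 180, 180].

### API

Orientations are given as [roll, pitch, yaw] about the fixed x, y, z axes, in that order (R = Rz(yaw) Ry(pitch) Rx(roll)).
In Python, from plant import get_state, capture, close_job gives the robot as it stands.
- The arm moves only by the tool apply_moves, never from a script. Its argument "commands" is a list of rows, each an object with "grip": the opening, from 0 (shut) to 1 (fully open); "dp": the shift along the tool's x, y, z in mm, a list of three; "yaw": the turn about the tool's z in rad. A call has 1 to 12 rows; each row is the pose to reach, as a shift and turn from the pose commanded when the call began, along the tool's axes at that moment; what a row does not reach only later rows make up. A row lasts 1/8 s, in which the tool goes at most 62.5 mm and 10.7 degrees, less where a joint would pass 70% of its speed; a pose out of reach is approached as far as the arm can. A call with a gripper value outside its range is refused whole. The fingers move at their own pace and stop on an object; "newtons" is the grip in N (left out, the last holds). Time passes only in rows, so rows that repeat a pose let the fingers close. It gives the time, the measured TCP pose, the force and the opening at its end, in the units of the state.
- get_state(): the state, without advancing time (a new reading comes with each control period).
- capture(name): name is "scene" or "top" or "wrist"; returns a dict with "color" (480x640x3 uint8, red, green, blue), "camera_matrix" (3x3 intrinsics, pixels), "xyz" and "rotation" of the camera in the world; the wrist camera has in their place "T_tool_cam" (4x4, takes a point from camera to tool coordinates, whose origin is the TCP and whose axes are the flange's). Camera axes: x right, y up, looking along -z (the intrinsics and any distortion apply to the point x, -y, -z); pixel columns grow to the right and rows downward; lengths in m; the calibration is good to about 2 mm. A picture is of the moment at which its call begins: read the wrist's pose just before it. There is no depth.
- close_job(): hands the job in, once; it reports no verdict.
The state is a dict: "time_s": time; "joints": joint angles; "qd": joint speeds; "joint_torque": joint torques, N m; "tcp_pos": TCP position; "eef_rot": TCP orientation; "contact_force": force on the tool from outside, world axes, zero at the start; "moment": the same for the moment, N m; "gripper_width": finger opening in m.
Only numpy, scipy, OpenCV 4.12 (cv2) and the standard library are available. Lean on these libraries where they do the work, as an engineer would, in place of code of your own. Each camera call takes 0.05 s, during which the arm holds its last target.

## Working session

There is one attempt and no reset: what is moved stays moved. The work goes in short steps, Python scripts to look and compute and a tool call to move; the robot and the scene stay as the last step left them, time stands still between calls to the robot, and variables do not carry over. Pictures are saved under pics/ and viewed, and the job is handed in when it is done.

Besides the shell and the picture viewer there is one more tool, called after ">>>" by a JSON object that holds its "method" and its "body", one argument or row to a line. apply_moves: Moves the arm, as the interface text tells. Its arguments: {"type":"object","properties":{"commands":{"type":"array","items":{"type":"object","properties":{"grip":{"type":"number"},"dp":{"type":"array","items":{"type":"number"}},"yaw":{"type":"number"}}}},"newtons":{"type":"number"}},"required":["commands"]}

```bash
ls; mkdir -p pics; python3 - <<'E'
from plant import get_state,capture
import cv2,numpy as np
s=get_state();print(s)
for n in("scene","top","wrist"):
    c=capture(n);cv2.imwrite(f"pics/{n}0.png",c["color"][:,:,::-1]);print(n,{k:v for k,v in c.items() if k!="color"})
E
```

```text
pics
{'time_s': 0.0, 'joints': array([-4.73782966e+01,  2.05908544e+01,  6.33893766e-01, -1.93764281e-02,
       -7.01349177e+01, -1.65059605e+01]), 'qd': array([0.02701226, 0.06254852, 0.07197145, 0.01288594, 0.02786622,
       0.05767808]), 'joint_torque': array([-2.06936024e-04, -5.82725823e+01,  2.93055815e+01,  6.99714750e+00,
        6.93383030e-03, -1.37544289e-04]), 'tcp_pos': array([ 0.29687712, -0.60567248,  0.22563248]), 'eef_rot': array([ 1.79906732e+02, -8.64201243e-03, -1.53890849e+02]), 'contact_force': array([0.65837633, 0.17186346, 0.14640437]), 'moment': array([0.01490297, 0.00013713, 0.00232483]), 'gripper_width': 0.08746957124082635}
scene {'camera_matrix': array([[454.04504891,   0.        , 316.75191644],
       [  0.        , 454.04504891, 234.34186709],
       [  0.        ,   0.        ,   1.        ]]), 'xyz': array([ 1.21638008, -0.85454846,  0.82102119]), 'rotation': array([55.40444561, -1.11309249, 39.06493552])}
top {'camera_matrix': array([[435.66411513,   0.        , 321.2266908 ],
       [  0.        , 435.66411513, 243.05035585],
       [  0.        ,   0.        ,   1.        ]]), 'xyz': array([0.44138729, 0.00131837, 1.08179511]), 'rotation': array([  4.52290461,   0.96217859, -88.70063683])}
wrist {'camera_matrix': array([[373.10702548,   0.        , 319.49408777],
       [  0.        , 373.10702548, 236.18766999],
       [  0.        ,   0.        ,   1.        ]]), 'T_tool_cam': array([[-3.83882714e-04,  9.57377786e-01,  2.88838410e-01,
         7.82182489e-02],
       [ 9.99999926e-01,  3.58644856e-04,  1.40300131e-04,
         2.68243825e-04],
       [ 3.07298188e-05,  2.88838443e-01, -9.57377853e-01,
        -1.58321559e-01],
       [ 0.00000000e+00,  0.00000000e+00,  0.00000000e+00,
         1.00000000e+00]])}
```

View pics/scene0.png

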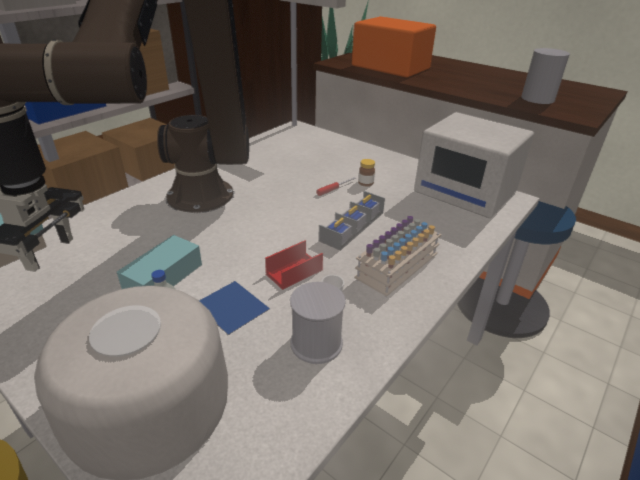

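View pics/top0.png

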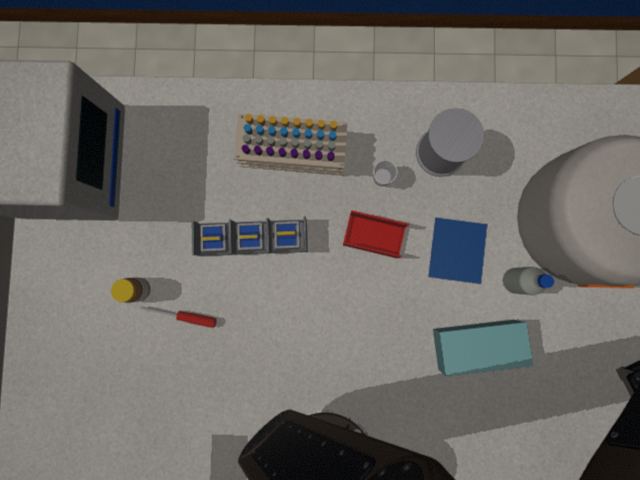

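View pics/wrist0.png

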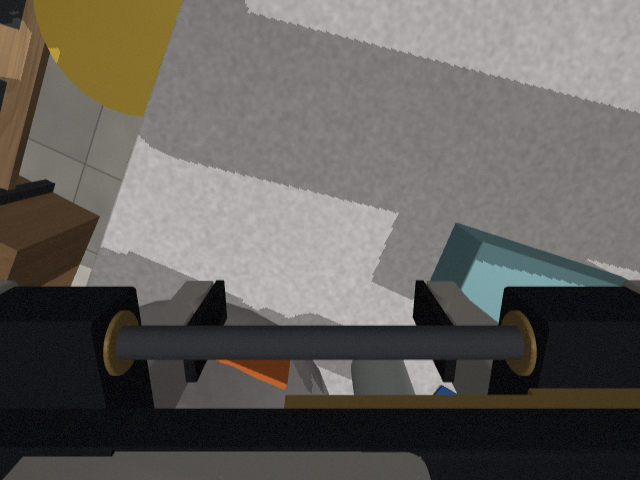

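```bash
cat > h.py <<'E'
import numpy as np,cv2
from scipy.spatial.transform import Rotation as R
from plant import get_state,capture
def cam(name):
    s=get_state();c=capture(name)
    if name=="wrist":
        T=np.eye(4);T[:3,:3]=R.from_euler('xyz',s['eef_rot'],degrees=True).as_matrix();T[:3,3]=s['tcp_pos']
        T=T@c['T_tool_cam']
    else:
        T=np.eye(4);T[:3,:3]=R.from_euler('xyz',c['rotation'],degrees=True).as_matrix();T[:3,3]=c['xyz']
    return c['color'][:,:,::-1].copy(),c['camera_matrix'],T
def cast(K,T,uv,z):
    uv=np.atleast_2d(uv).astype(float)
    d=np.c_[(uv[:,0]-K[0,2])/K[0,0],-(uv[:,1]-K[1,2])/K[1,1],-np.ones(len(uv))]@T[:3,:3].T
    return T[:3,3]+d*((z-T[2,3])/d[:,2])[:,None]
def proj(K,T,p):
    q=(np.atleast_2d(p)-T[:3,3])@T[:3,:3]
    return np.c_[K[0,0]*q[:,0]/-q[:,2]+K[0,2],K[1,1]*-q[:,1]/-q[:,2]+K[1,2]]
def blobs(img,lo,hi,amin=10):
    m=cv2.inRange(cv2.cvtColor(img,cv2.COLOR_BGR2HSV),np.array(lo),np.array(hi))
    n,l,st,ce=cv2.connectedComponentsWithStats(m)
    return m,[(st[i,4],ce[i],np.argwhere(l==i)[:,::-1]) for i in range(1,n) if st[i,4]>=amin]
E
python3 - <<'E'
from h import *
img,K,T=cam("top")
z=cv2.resize(img[190:290,180:500],(800,250),interpolation=cv2.INTER_CUBIC);
z2=cv2.resize(img[195:270,185:315],(780,450),interpolation=cv2.INTER_CUBIC)
cv2.imwrite("pics/topz.png",z2)
for nm,lo,hi,h in [("yellow",(20,100,100),(35,255,255),.0675),("red",(0,150,60),(8,255,255),.06),("blue",(100,150,50),(125,255,255),.003)]:
    m,b=blobs(img,lo,hi,15)
    for a,c,p in b:
        r=cv2.minAreaRect(p.astype(np.float32)); 
        if 190<c[1]<290:
            print(nm,a,c.round(1),cast(K,T,c,h)[0].round(4)); print('  rect',cast(K,T,cv2.boxPoints(r),h)[:,:2].round(4).tolist())
E
```

```text
yellow 55 [285.6 232.9] [0.5434 0.1043 0.0675]
  rect [[0.5474, 0.1245], [0.5482, 0.0846], [0.5411, 0.0844], [0.5403, 0.1243]]
yellow 48 [248.4 236.2] [0.5337 0.1914 0.0675]
  rect [[0.5349, 0.2137], [0.5384, 0.1715], [0.5324, 0.1709], [0.5289, 0.2131]]
yellow 57 [210.  238.1] [0.5274 0.2815 0.0675]
  rect [[0.5295, 0.3029], [0.5303, 0.2605], [0.5233, 0.2602], [0.5224, 0.3026]]
red 1964 [374.5 233.6] [ 0.5467 -0.1044  0.06  ]
  rect [[0.5208, -0.0305], [0.6018, -0.0482], [0.5719, -0.183], [0.4915, -0.1646]]
blue 2967 [457.6 250.2] [ 0.5157 -0.3155  0.003 ]
  rect [[0.4493, -0.2446], [0.5949, -0.2612], [0.5825, -0.3871], [0.4375, -0.3693]]
blue 95 [285.8 227.3] [0.5639 0.1106 0.003 ]
  rect [[0.5691, 0.131], [0.5727, 0.0906], [0.5584, 0.0892], [0.5548, 0.1296]]
blue 144 [212.4 231.5] [0.5496 0.294  0.003 ]
  rect [[0.5603, 0.3157], [0.5612, 0.273], [0.5386, 0.272], [0.5377, 0.3147]]
blue 136 [249.2 229.6] [0.5561 0.2019 0.003 ]
  rect [[0.5648, 0.2229], [0.5656, 0.1803], [0.5456, 0.1796], [0.5447, 0.2221]]
blue 151 [286.3 239.9] [0.5323 0.1084 0.003 ]
  rect [[0.5416, 0.1295], [0.5425, 0.0871], [0.5225, 0.0865], [0.5216, 0.1289]]
blue 118 [249.8 242.2] [0.5246 0.1993 0.003 ]
  rect [[0.5318, 0.2218], [0.5356, 0.1792], [0.518, 0.1775], [0.5143, 0.22]]
blue 118 [212.9 243.9] [0.5185 0.2914 0.003 ]
  rect [[0.5277, 0.3117], [0.5286, 0.2716], [0.5111, 0.2709], [0.5102, 0.311]]
blue 162 [545.3 280.7] [ 0.4457 -0.5289  0.003 ]
  rect [[0.4592, -0.5114], [0.46, -0.5478], [0.4307, -0.5472], [0.4299, -0.5109]]
```

View pics/topz.png

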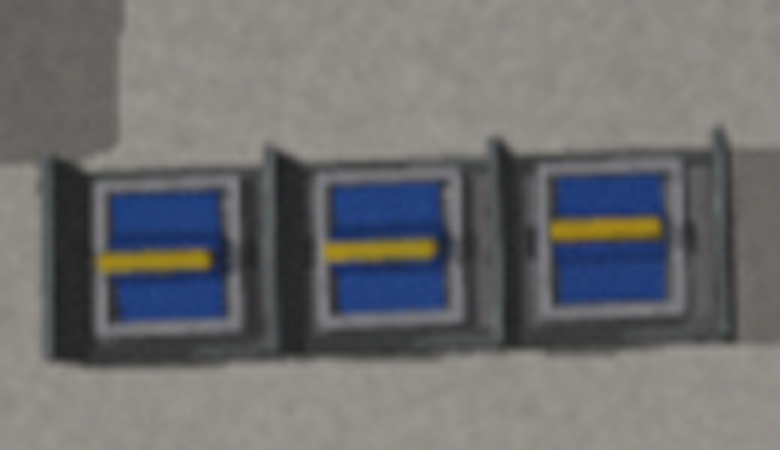

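```bash
cat >> h.py <<'E'
def rel(x,y,z,yaw,s=None):
    s=s or get_state()
    M=R.from_euler('xyz',s['eef_rot'],degrees=True).as_matrix()
    dp=M.T@(np.array([x,y,z])-s['tcp_pos'])*1000
    dy=(s['eef_rot'][2]-yaw+180)%360-180
    print('t',round(s['time_s'],2),'tcp',s['tcp_pos'].round(4),'rot',s['eef_rot'].round(2),'F',s['contact_force'].round(2),'w',round(s['gripper_width'],4))
    print(' dp mm',dp.round(1),'yaw rad',round(np.radians(dy),4))
E
python3 -c "
from h import *
rel(.56,.19,.25,-176)"
```

```text
t 0.2 tcp [ 0.297  -0.6058  0.226 ] rot [ 1.7994e+02 -1.0000e-02 -1.5389e+02] F [-0.16 -0.01 -0.71] w 0.0877
 dp mm [-586.5  598.8  -23.5] yaw rad 0.3859
```

>>> {"method": "apply_moves", "body": {
  "commands": [
    {"dp": [-42,43,-2],"yaw": 0.03,"grip": 0},
    {"dp": [-84,86,-4],"yaw": 0.06,"grip": 0},
    {"dp": [-126,129,-6],"yaw": 0.09,"grip": 0},
    {"dp": [-168,172,-8],"yaw": 0.12,"grip": 0},
    {"dp": [-210,215,-10],"yaw": 0.15,"grip": 0},
    {"dp": [-252,258,-12],"yaw": 0.18,"grip": 0},
    {"dp": [-294,301,-14],"yaw": 0.21,"grip": 0},
    {"dp": [-336,344,-16],"yaw": 0.24,"grip": 0},
    {"dp": [-378,387,-18],"yaw": 0.27,"grip": 0},
    {"dp": [-420,430,-20],"yaw": 0.3,"grip": 0},
    {"dp": [-462,473,-22],"yaw": 0.33,"grip": 0},
    {"dp": [-504,516,-23],"yaw": 0.36,"grip": 0}
  ]
}}

```text
time_s: 1.7
tcp_pos: [0.5227, 0.0812, 0.2499]
eef_rot: [180.0, 0.0, -174.5]
contact_force: [1.3, -0.2, -0.2]
gripper_width: 0.0003
```

```bash
python3 -c "
from h import *
rel(.56,.19,.25,-176)"
```

```text
t 1.7 tcp [0.5227 0.0812 0.2499] rot [ 1.7999e+02  4.0000e-02 -1.7454e+02] F [ 1.28 -0.16 -0.16] w 0.0003
 dp mm [-47.4 104.8  -0. ] yaw rad 0.0254
```

>>> {"method": "apply_moves", "body": {
  "commands": [
    {"dp": [-24,52,0],"yaw": 0.012,"grip": 0},
    {"dp": [-47,105,0],"yaw": 0.025,"grip": 0},
    {"dp": [-47,105,0],"yaw": 0.025,"grip": 0}
  ]
}}

```text
time_s: 2.08
tcp_pos: [0.5598, 0.1914, 0.2483]
eef_rot: [-180.0, -0.1, -175.8]
contact_force: [-0.6, -0.8, -0.2]
gripper_width: 0.0006
```

```bash
python3 - <<'E'
from h import *
print(get_state()['tcp_pos'],get_state()['eef_rot'])
img,K,T=cam("wrist");cv2.imwrite("pics/w1.png",img)
np.savez("w1.npz",img=img,K=K,T=T)
m,b=blobs(img,(20,100,80),(35,255,255),15)
for a,c,p in b:
    print(a,c.round(1),cast(K,T,c,.0675)[0].round(4),cast(K,T,cv2.boxPoints(cv2.minAreaRect(p.astype(np.float32))),.0675)[:,:2].round(4).tolist())
E
```

```text
[0.55982664 0.19138982 0.24833557] [-1.79966217e+02 -6.43362038e-02 -1.75772887e+02]
361 [322.8 182.5] [0.5325 0.1926 0.0675] [[0.5309, 0.1707], [0.5277, 0.2133], [0.5341, 0.2139], [0.5372, 0.1711]]
351 [418.9 182.9] [0.5264 0.2797 0.0675] [[0.5245, 0.2576], [0.5213, 0.301], [0.5285, 0.3023], [0.5317, 0.2586]]
478 [226.1 185.7] [0.5419 0.1047 0.0675] [[0.5483, 0.0827], [0.5391, 0.0829], [0.5359, 0.1273], [0.545, 0.1275]]
15 [304.2 321. ] [0.6747 0.1843 0.0675] [[0.6702, 0.1828], [0.67, 0.1859], [0.678, 0.1864], [0.6782, 0.1833]]
20 [304.8 332.9] [0.6884 0.1857 0.0675] [[0.6944, 0.1842], [0.6813, 0.1847], [0.6815, 0.1875], [0.6946, 0.187]]
16 [335.5 333.1] [0.6863 0.2173 0.0675] [[0.6828, 0.2155], [0.6826, 0.2186], [0.6919, 0.2194], [0.6921, 0.2163]]
15 [335.  364.9] [0.7243 0.2201 0.0675] [[0.7208, 0.2187], [0.7206, 0.2219], [0.728, 0.2225], [0.7282, 0.2193]]
22 [334.4 390.2] [0.7562 0.2222 0.0675] [[0.7551, 0.2162], [0.7542, 0.2281], [0.7581, 0.2284], [0.7589, 0.2165]]
569 [370.9 397.2] [0.7623 0.2626 0.0675] [[0.7774, 0.2158], [0.7552, 0.214], [0.7487, 0.3025], [0.7708, 0.3057]]
11
[... 1446 characters left out ...]
0885], [0.7881, 0.0721]]
49 [218.1 400.6] [0.7791 0.0964 0.0675] [[0.7735, 0.0897], [0.7726, 0.1028], [0.7858, 0.1028], [0.7868, 0.0896]]
281 [264.3 400.4] [0.7751 0.1468 0.0675] [[0.7855, 0.1072], [0.7722, 0.1071], [0.7667, 0.1821], [0.7799, 0.1829]]
16 [436.8 400.6] [0.7615 0.335  0.0675] [[0.764, 0.3315], [0.7583, 0.3314], [0.7592, 0.3394], [0.765, 0.3396]]
19 [469.4 402.6] [0.7614 0.371  0.0675] [[0.757, 0.3665], [0.7566, 0.3719], [0.7657, 0.3737], [0.7661, 0.3682]]
24 [335.  403.2] [0.7731 0.2242 0.0675] [[0.7692, 0.2195], [0.7686, 0.2272], [0.7765, 0.2278], [0.7771, 0.2202]]
19 [227.  404.4] [0.7834 0.1061 0.0675] [[0.7858, 0.1028], [0.7805, 0.1028], [0.7799, 0.1104], [0.7852, 0.1105]]
```

View pics/w1.png

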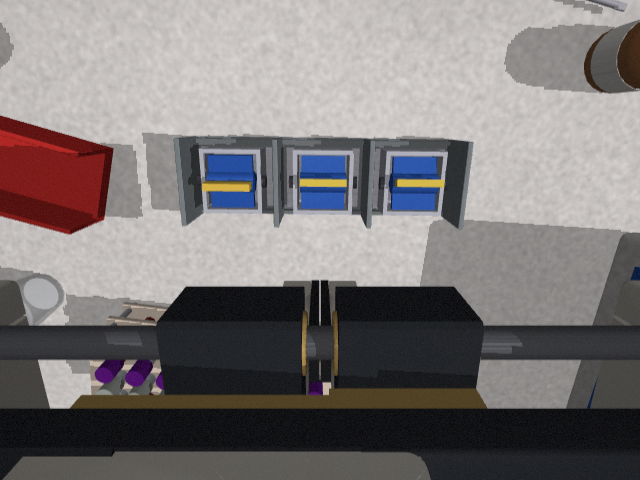

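```bash
python3 - <<'E'
from h import *
rel(.4915,.277,.085,-175.8)
d=np.load("w1.npz");img=d['img'];K=d['K'];T=d['T']
z=cv2.resize(img[125:235,165:485],(800,275),interpolation=cv2.INTER_CUBIC);cv2.imwrite("pics/w1z.png",z)
g=cv2.cvtColor(img,cv2.COLOR_BGR2HSV)
m=cv2.inRange(g,np.array([0,0,125]),np.array([180,40,255]));
for cx in(231,323,417):
    print(cx);print(''.join('%4d'%v for v in g[182,cx-40:cx+40,2]));print(''.join('%4d'%v for v in g[140:225,cx,2]))
E
```

```text
t 2.12 tcp [0.5591 0.1897 0.2485] rot [-1.7995e+02 -9.0000e-02 -1.7581e+02] F [ 0.93 -0.46  0.68] w 0.0004
 dp mm [ 60.8  92.2 163.5] yaw rad -0.0002
231
  45  44  46  50  50  48  46  47  46  50 111 122 117 113 114 115 113 115 115 114 114 111 113 114 114 110 113 114 115 114 114 113 116 116 115 113 116 113 118 116 115 114 116 117 113 113 112 119 116 113 115 115 111 111 116 115 114 115 118 125  89 170 102 101  61  94 183 185 184 182  99  72  50  53  34  25 125 124 125 122
 109 112 105  86  80  80  85  89 105 154 187 185 180 155 111 126 160 159 161 161 161 160 160 157 161 160 159 161 160 161 160 156 141 130 139 144 153 161 168 161 102  86 115 135 181 214 213 213 214 211 199 140 160 160 161 160 160 159 161 161 159 159 158 159 160 157 154 128 100 140 182 180 183 188 198 199 203 203 202 201 199 201 197 195 195
323
  47  77  79  79 126 107  62  54  55  52 132 133 133 132  73  67 129 216 216 216 214 214 216 214 216 215 215 213 216 213 214 214 214 214 212 214 215 214 215 215 216 215 216 216 215 215 212 213 214 214 215 213 215 215 213 215 215 214 216 215 214 214 214 177  72 104 185 185 184 184
[... 347 characters left out ...]
05 205 204 210 213 215 215 206 203
417
 125 101  27  45  55  55  56  76 133 133 132 128  59  64  64  65 111  69  86  88 184 215 212 215 214 214 212 215 213 214 213 214 215 215 213 214 213 215 213 215 214 214 215 214 214 213 214 213 214 211 213 214 213 215 213 215 213 214 215 212 215 215 214 212 215 213 215 166  73  52  53  50  52  49  49  50  51  50  47  48
  74  73  80  80  79  79  78  76  81  85  98 140 187 188 186 174 147 162 174 172 170 174 171 172 171 171 171 170 172 170 171 173 171 156 107 104 110 115 111 137 213 212 214 213 213 215 187 114 146 145 136 123 116 136 173 171 171 171 170 170 171 171 172 170 173 170 171 173 171 155 106 129 184 184 179 177 206 202 200 197 202 204 209 211 209
```

View pics/w1z.png

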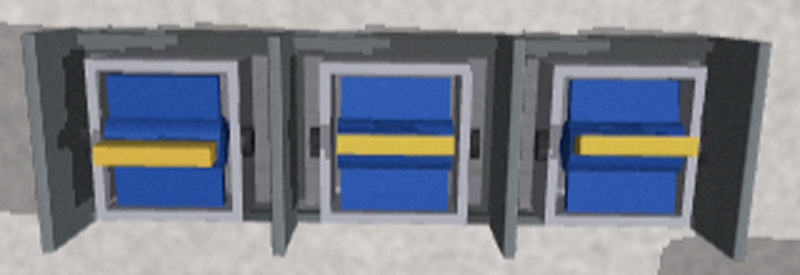

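>>> {"method": "apply_moves", "body": {
  "commands": [
    {"dp": [20,31,40],"yaw": 0,"grip": 0},
    {"dp": [40,62,80],"yaw": 0,"grip": 0},
    {"dp": [61,92,125],"yaw": 0,"grip": 0},
    {"dp": [61,92,163],"yaw": 0,"grip": 0},
    {"dp": [61,92,163],"yaw": 0,"grip": 0},
    {"dp": [61,92,163],"yaw": 0,"grip": 0}
  ]
}}

```text
time_s: 2.88
tcp_pos: [0.4929, 0.2753, 0.0882]
eef_rot: [180.0, 0.1, -176.0]
contact_force: [-0.4, 0.5, 0.6]
gripper_width: 0.0005
```

```bash
python3 - <<'E'
from h import *
rel(.4915,.277,.0615,-175.8)
for i in range(4):
    img,K,T=cam("wrist"); print(get_state()['tcp_pos'])
cv2.imwrite("pics/w2.png",img)
E
```

```text
t 2.88 tcp [0.4929 0.2753 0.0882] rot [ 1.7996e+02  9.0000e-02 -1.7597e+02] F [-0.41  0.53  0.61] w 0.0005
 dp mm [ 1.3  1.7 26.7] yaw rad -0.003
[0.49313356 0.27566311 0.08855231]
[0.49312988 0.27583302 0.08861793]
[0.4930102  0.27582043 0.08847951]
[0.4928075  0.27579027 0.08820335]
```

View pics/w2.png

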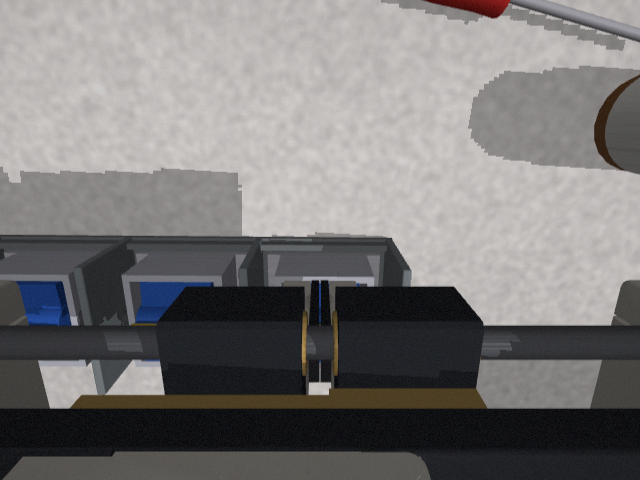

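>>> {"method": "apply_moves", "body": {
  "commands": [
    {"dp": [1,1,14],"yaw": 0,"grip": 0},
    {"dp": [1,1,27],"yaw": 0,"grip": 0},
    {"dp": [1,1,27],"yaw": 0,"grip": 0},
    {"dp": [1,1,27],"yaw": 0,"grip": 0}
  ]
}}

```text
time_s: 3.58
tcp_pos: [0.4908, 0.2765, 0.0593]
eef_rot: [-180.0, -0.0, -175.9]
contact_force: [1.2, 1.1, 0.5]
gripper_width: 0.0005
```

>>> {"method": "apply_moves", "body": {
  "commands": [
    {"dp": [-8,0,-1.5],"yaw": 0,"grip": 0},
    {"dp": [-18,0,-1.5],"yaw": 0,"grip": 0},
    {"dp": [-28,0,-1.5],"yaw": 0,"grip": 0},
    {"dp": [-38,0,-1.5],"yaw": 0,"grip": 0},
    {"dp": [-48,0,-1.5],"yaw": 0,"grip": 0},
    {"dp": [-58,0,-1.5],"yaw": 0,"grip": 0},
    {"dp": [-68,0,-1.5],"yaw": 0,"grip": 0},
    {"dp": [-82,0,-1.5],"yaw": 0,"grip": 0},
    {"dp": [-90,0,-40],"yaw": 0,"grip": 0},
    {"dp": [-90,0,-90],"yaw": 0,"grip": 0}
  ]
}}

```text
time_s: 4.82
tcp_pos: [0.581, 0.2823, 0.1491]
eef_rot: [-179.9, -0.1, -176.0]
contact_force: [1.1, 0.4, -0.2]
gripper_width: 0.0001
```

```bash
python3 - <<'E'
from h import *
s=get_state();print(s['time_s'],s['tcp_pos'])
im=[]
for i in range(4):
    img,K,T=cam("wrist"); im.append(img[100:340,300:560])
cv2.imwrite("pics/w3.png",cv2.resize(np.vstack([np.hstack([im[0],im[1]]),np.hstack([im[2],im[3]])]),(640,590)))
print([np.abs(im[0].astype(int)-a).mean() for a in im])
E
```

```text
4.825 [0.58097775 0.28225222 0.14909605]
[np.float64(0.0), np.float64(12.522307692307692), np.float64(12.59758547008547), np.float64(10.733851495726496)]
```

View pics/w3.png

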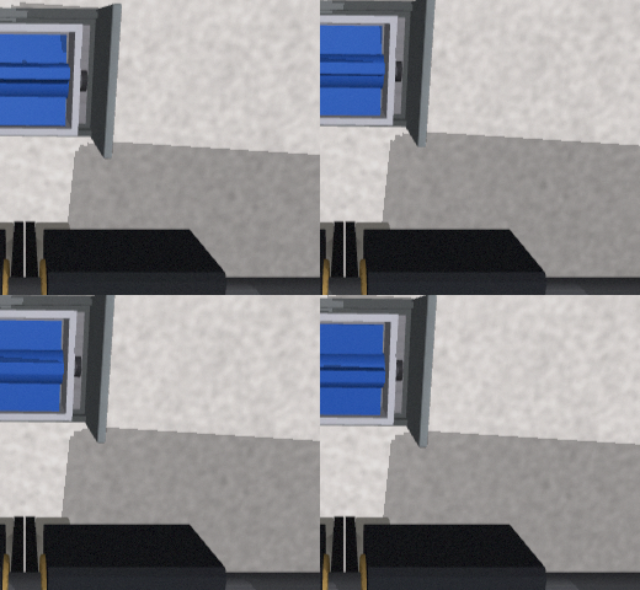

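```bash
python3 - <<'E'
from h import *
im=[]
for i in range(6):
    img,K,T=cam("wrist"); im.append(img[80:260,200:420])
cv2.imwrite("pics/w4.png",np.vstack([np.hstack(im[:3]),np.hstack(im[3:])]))
E
```

```text
(no output)
```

View pics/w4.png

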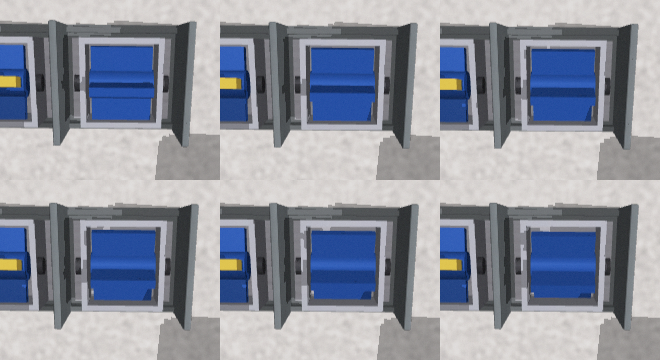

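```bash
python3 - <<'E'
from h import *
rel(.4975,.190,.0615,-175.8)
E
```

```text
t 5.33 tcp [0.5802 0.2825 0.1485] rot [-1.7994e+02 -9.0000e-02 -1.7595e+02] F [-0.07  0.14 -0.38] w 0.0002
 dp mm [ 88.9 -86.4  87.2] yaw rad -0.0025
```

>>> {"method": "apply_moves", "body": {
  "commands": [
    {"dp": [30,-30,10],"yaw": 0,"grip": 0},
    {"dp": [60,-60,25],"yaw": 0,"grip": 0},
    {"dp": [89,-86,55],"yaw": 0,"grip": 0},
    {"dp": [89,-86,80],"yaw": 0,"grip": 0},
    {"dp": [89,-86,88.5],"yaw": 0,"grip": 0},
    {"dp": [89,-86,88.5],"yaw": 0,"grip": 0},
    {"dp": [89,-86,88.5],"yaw": 0,"grip": 0}
  ]
}}

```text
time_s: 6.2
tcp_pos: [0.4987, 0.1914, 0.0617]
eef_rot: [180.0, 0.1, -175.9]
contact_force: [0.7, -0.2, 0.2]
gripper_width: 0.0004
```

>>> {"method": "apply_moves", "body": {
  "commands": [
    {"dp": [-8,0,0],"yaw": 0,"grip": 0},
    {"dp": [-18,0,0],"yaw": 0,"grip": 0},
    {"dp": [-28,0,0],"yaw": 0,"grip": 0},
    {"dp": [-38,0,0],"yaw": 0,"grip": 0},
    {"dp": [-48,0,0],"yaw": 0,"grip": 0},
    {"dp": [-58,0,0],"yaw": 0,"grip": 0},
    {"dp": [-68,0,0],"yaw": 0,"grip": 0},
    {"dp": [-82,0,0],"yaw": 0,"grip": 0},
    {"dp": [-90,0,-40],"yaw": 0,"grip": 0},
    {"dp": [-90,0,-90],"yaw": 0,"grip": 0},
    {"dp": [-90,0,-90],"yaw": 0,"grip": 0}
  ]
}}

```text
time_s: 7.58
tcp_pos: [0.5907, 0.1984, 0.1557]
eef_rot: [179.8, 0.4, -175.9]
contact_force: [-0.6, -0.0, -1.3]
gripper_width: 0.0007
```

```bash
python3 - <<'E'
from h import *
im=[]
for i in range(6):
    img,K,T=cam("wrist"); im.append(img[60:260,200:450])
cv2.imwrite("pics/w5.png",np.vstack([np.hstack(im[:3]),np.hstack(im[3:])]))
rel(.507,.102,.0615,-175.8)
E
```

```text
t 7.88 tcp [0.5872 0.1968 0.1499] rot [-1.7995e+02 -1.0000e-01 -1.7595e+02] F [ 0.44  0.19 -0.77] w 0.0007
 dp mm [ 86.6 -88.8  88.6] yaw rad -0.0026
```

View pics/w5.png

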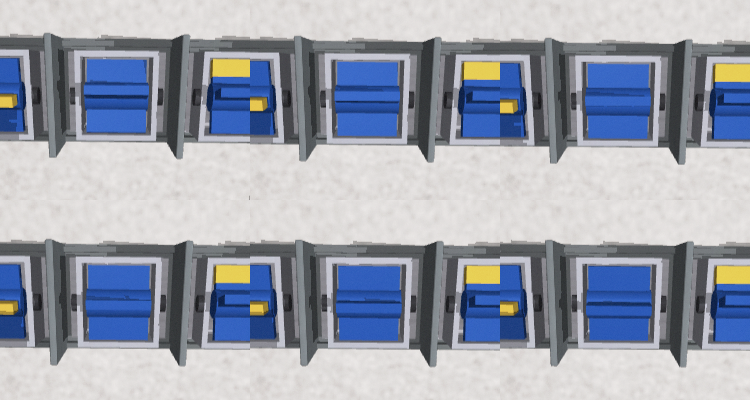

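>>> {"method": "apply_moves", "body": {
  "commands": [
    {"dp": [30,-30,10],"yaw": 0,"grip": 0},
    {"dp": [60,-60,25],"yaw": 0,"grip": 0},
    {"dp": [87,-89,55],"yaw": 0,"grip": 0},
    {"dp": [87,-89,80],"yaw": 0,"grip": 0},
    {"dp": [87,-89,88.5],"yaw": 0,"grip": 0},
    {"dp": [87,-89,88.5],"yaw": 0,"grip": 0},
    {"dp": [87,-89,88.5],"yaw": 0,"grip": 0}
  ]
}}

```text
time_s: 8.75
tcp_pos: [0.5079, 0.1028, 0.0631]
eef_rot: [180.0, 0.0, -175.9]
contact_force: [-0.6, -0.0, 0.5]
gripper_width: 0.0007
```

>>> {"method": "apply_moves", "body": {
  "commands": [
    {"dp": [-8,0,1.5],"yaw": 0,"grip": 0},
    {"dp": [-18,0,1.5],"yaw": 0,"grip": 0},
    {"dp": [-28,0,1.5],"yaw": 0,"grip": 0},
    {"dp": [-38,0,1.5],"yaw": 0,"grip": 0},
    {"dp": [-48,0,1.5],"yaw": 0,"grip": 0},
    {"dp": [-58,0,1.5],"yaw": 0,"grip": 0},
    {"dp": [-68,0,1.5],"yaw": 0,"grip": 0},
    {"dp": [-82,0,1.5],"yaw": 0,"grip": 0},
    {"dp": [-90,0,-40],"yaw": 0,"grip": 0},
    {"dp": [-90,0,-90],"yaw": 0,"grip": 0},
    {"dp": [-90,0,-90],"yaw": 0,"grip": 0}
  ]
}}

```text
time_s: 10.12
tcp_pos: [0.6002, 0.1095, 0.1571]
eef_rot: [179.9, 0.4, -175.9]
contact_force: [0.5, 0.1, -0.5]
gripper_width: 0.0003
```

```bash
python3 - <<'E'
from h import *
im=[]
for i in range(4):
    img,K,T=cam("wrist"); im.append(img[50:250,200:600])
cv2.imwrite("pics/w6.png",np.vstack([np.hstack(im[:2]),np.hstack(im[2:])]))
print(get_state()['time_s'],get_state()['tcp_pos'])
E
```

```text
10.325 [0.59654501 0.10836364 0.15161219]
```

View pics/w6.png

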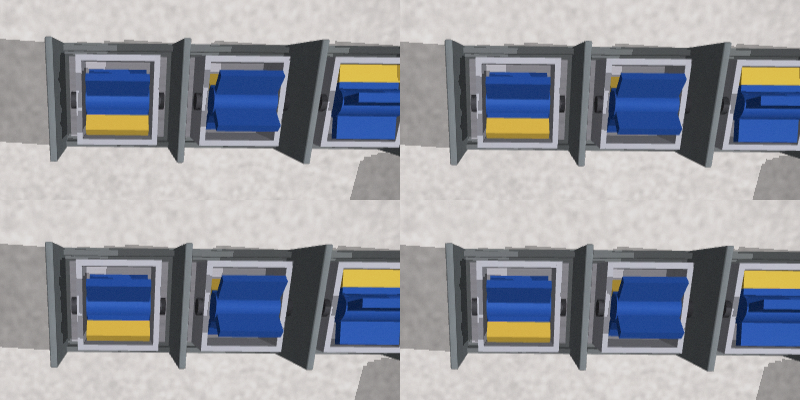

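```bash
python3 - <<'E'
from h import *
img,K,T=cam("wrist");np.savez("w7.npz",img=img,K=K,T=T)
cv2.imwrite("pics/w7.png",cv2.resize(img[90:220,235:395],(800,650),interpolation=cv2.INTER_CUBIC)[:600])
E
```

```text
(no output)
```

View pics/w7.png

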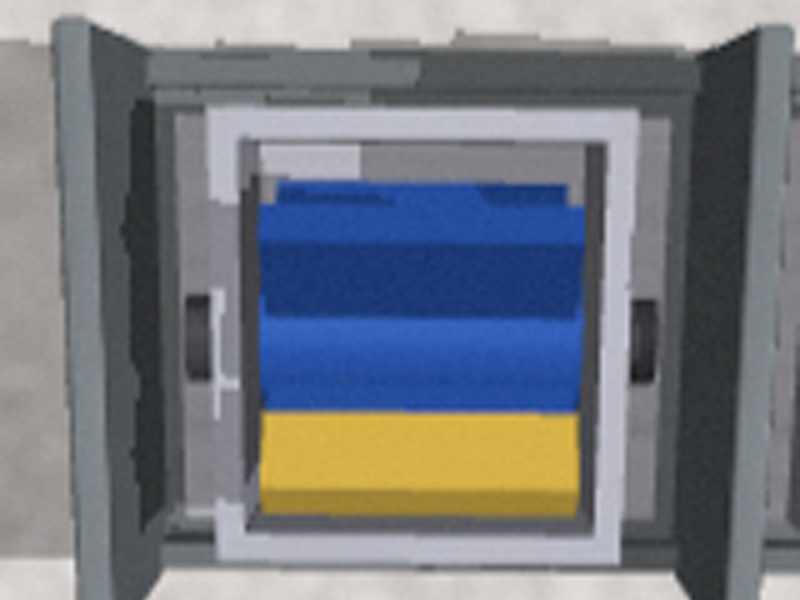

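```bash
python3 - <<'E'
from h import *
d=np.load("w7.npz");K,T=d['K'],d['T']
z=np.array([(207,108),(640,108),(620,563),(217,560)])
uv=(z+.5)/5-.5+[235,90]
p=cast(K,T,uv,.051);print(p.round(4));print('c',p.mean(0).round(4))
for a,b in((0,1),(1,2),(2,3),(3,0)):print(np.linalg.norm(p[a]-p[b]).round(4),np.degrees(np.arctan2(*(p[b]-p[a])[[1,0]])).round(2))
w=(np.array([(75,25),(775,25)])+.5)/5-.5+[235,90]
print('walls',cast(K,T,w,.060).round(4))
d=np.load("w1.npz");K,T=d['K'],d['T']
rel(.54,.105,.15,-85.8)
E
```

```text
[[0.5125 0.0739 0.051 ]
 [0.5085 0.1308 0.051 ]
 [0.5693 0.1343 0.051 ]
 [0.5728 0.0775 0.051 ]]
c [0.5408 0.1041 0.051 ]
0.057 94.02
0.0609 3.27
0.0569 -86.41
0.0605 -176.56
walls [[0.5039 0.058  0.06  ]
 [0.4978 0.1457 0.06  ]]
t 10.38 tcp [0.5964 0.1083 0.1514] rot [-1.7997e+02 -1.1000e-01 -1.7595e+02] F [-0.23 -0.12  0.16] w 0.0005
 dp mm [56.5  0.7  1.5] yaw rad -1.5734
```

>>> {"method": "apply_moves", "body": {
  "commands": [
    {"dp": [14,0,0],"yaw": -0.18,"grip": 1},
    {"dp": [28,0,0],"yaw": -0.36,"grip": 1},
    {"dp": [42,0,0],"yaw": -0.54,"grip": 1},
    {"dp": [56,0,0],"yaw": -0.72,"grip": 1},
    {"dp": [56,0,0],"yaw": -0.9,"grip": 1},
    {"dp": [56,0,0],"yaw": -1.08,"grip": 1},
    {"dp": [56,0,0],"yaw": -1.26,"grip": 1},
    {"dp": [56,0,0],"yaw": -1.44,"grip": 1},
    {"dp": [56,0,0],"yaw": -1.566,"grip": 1},
    {"dp": [56,0,0],"yaw": -1.566,"grip": 1},
    {"dp": [56,0,0],"yaw": -1.566,"grip": 1}
  ]
}}

```text
time_s: 11.75
tcp_pos: [0.5409, 0.1045, 0.152]
eef_rot: [179.9, -0.0, -86.4]
contact_force: [-0.7, -0.6, -0.8]
gripper_width: 0.0877
```

```bash
python3 - <<'E'
from h import *
rel(.5408,.1041,.070,-86.2)
img,K,T=cam("wrist");cv2.imwrite("pics/w8.png",img);np.savez("w8.npz",img=img,K=K,T=T)
print(proj(K,T,[(.5125,.0739,.051),(.5085,.1308,.051),(.5693,.1343,.051),(.5728,.0775,.051)]).round(1).tolist())
E
```

```text
t 11.75 tcp [0.5409 0.1045 0.152 ] rot [ 1.7995e+02 -3.0000e-02 -8.6380e+01] F [-0.71 -0.57 -0.83] w 0.0877
 dp mm [ 0.4  0.1 82. ] yaw rad -0.0031
[[362.3, 196.8], [360.3, 272.1], [278.9, 271.7], [276.4, 196.5]]
```

View pics/w8.png

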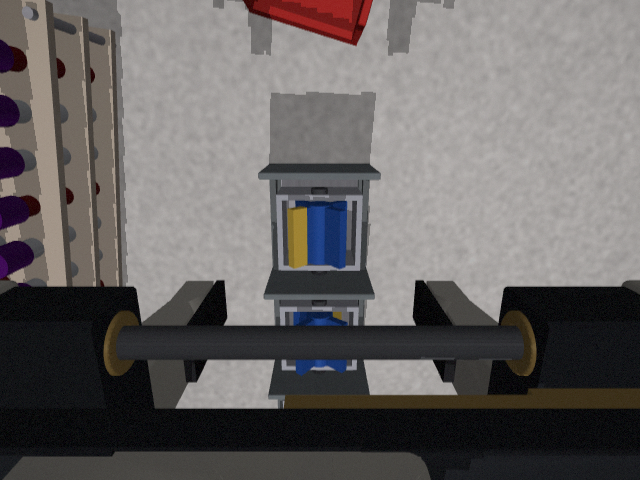

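>>> {"method": "apply_moves", "body": {
  "commands": [
    {"dp": [0,0,40],"yaw": 0,"grip": 1},
    {"dp": [0,0,75],"yaw": 0,"grip": 1},
    {"dp": [0,0,95],"yaw": 0,"grip": 1},
    {"dp": [0,0,110],"yaw": 0,"grip": 1},
    {"dp": [0,0,122],"yaw": 0,"grip": 1},
    {"dp": [0,0,130],"yaw": 0,"grip": 1},
    {"dp": [0,0,130],"yaw": 0,"grip": 1},
    {"dp": [0,0,130],"yaw": 0,"grip": 1}
  ]
}}

```text
time_s: 12.8
tcp_pos: [0.5415, 0.1048, 0.0231]
eef_rot: [-179.9, 0.0, -86.2]
contact_force: [0.2, 0.6, 0.0]
gripper_width: 0.0874
```

```bash
python3 - <<'E'
from h import *
rel(.5408,.1041,.022,-86.2)
img,K,T=cam("wrist");cv2.imwrite("pics/w9.png",img)
E
```

```text
t 12.8 tcp [0.5415 0.1048 0.0231] rot [-1.7995e+02  2.0000e-02 -8.6220e+01] F [0.24 0.6  0.03] w 0.0874
 dp mm [0.7 0.8 1.1] yaw rad -0.0003
```

View pics/w9.png

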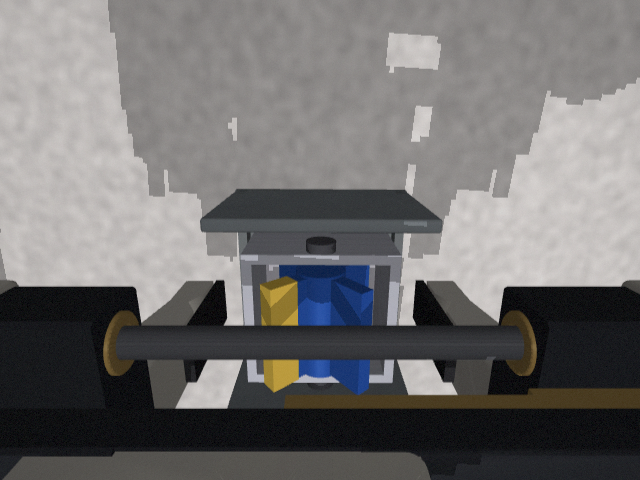

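>>> {"method": "apply_moves", "body": {
  "commands": [
    {"dp": [0,0,0],"yaw": 0,"grip": 0.6},
    {"dp": [0,0,0],"yaw": 0,"grip": 0.5},
    {"dp": [0,0,0],"yaw": 0,"grip": 0.5},
    {"dp": [0,0,0],"yaw": 0,"grip": 0.5},
    {"dp": [0,0,0],"yaw": 0,"grip": 0.5},
    {"dp": [0,0,-6],"yaw": 0,"grip": 0.5},
    {"dp": [0,0,-12],"yaw": 0,"grip": 0.5},
    {"dp": [0,0,-18],"yaw": 0,"grip": 0.5}
  ],
  "newtons": 40
}}

```text
time_s: 13.85
tcp_pos: [0.5408, 0.1045, 0.0407]
eef_rot: [180.0, -0.0, -86.2]
contact_force: [0.2, -0.3, -6.7]
gripper_width: 0.0616
```

```bash
python3 - <<'E'
from h import *
d=cv2.imread("pics/top0.png")
from plant import capture
c=capture("top");K=c['camera_matrix'];T=np.eye(4);T[:3,:3]=R.from_euler('xyz',c['rotation'],degrees=True).as_matrix();T[:3,3]=c['xyz']
print('canister',cast(K,T,(455,136),.143)); print('bottle cap',cast(K,T,(545,281),.16)); print('cup',cast(K,T,(385,173),.06));print('tube front',cast(K,T,[(237,160),(342,170)],.113))
cv2.imwrite("pics/top2.png",c['color'][:,:,::-1])
rel(.516,-.31,.145,-96.2)
E
```

```text
canister [[ 0.75700132 -0.26925776  0.143     ]]
bottle cap [[ 0.44438046 -0.45105844  0.16      ]]
cup [[ 0.69206948 -0.12750594  0.06      ]]
tube front [[ 0.7028436   0.21501798  0.113     ]
 [ 0.68415027 -0.02384872  0.113     ]]
t 13.9 tcp [0.5414 0.1047 0.0416] rot [-1.7996e+02  1.0000e-02 -8.6210e+01] F [ 0.15  0.59 -6.52] w 0.0619
 dp mm [ 412.1   52.7 -103.6] yaw rad 0.1743
```

View pics/top2.png

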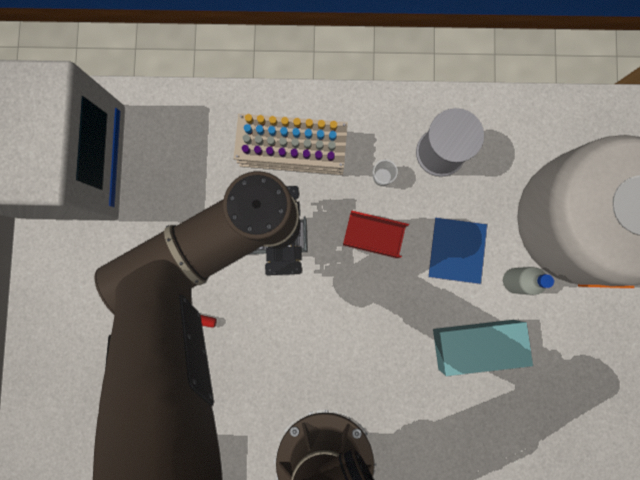

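>>> {"method": "apply_moves", "body": {
  "commands": [
    {"dp": [0,0,-30],"yaw": 0,"grip": 0.5},
    {"dp": [0,0,-75],"yaw": 0,"grip": 0.5},
    {"dp": [20,2,-105],"yaw": 0.01,"grip": 0.5},
    {"dp": [60,8,-108],"yaw": 0.04,"grip": 0.5},
    {"dp": [110,15,-108],"yaw": 0.06,"grip": 0.5},
    {"dp": [160,22,-108],"yaw": 0.08,"grip": 0.5},
    {"dp": [210,28,-108],"yaw": 0.1,"grip": 0.5},
    {"dp": [260,34,-108],"yaw": 0.12,"grip": 0.5},
    {"dp": [310,40,-108],"yaw": 0.14,"grip": 0.5},
    {"dp": [355,47,-108],"yaw": 0.16,"grip": 0.5},
    {"dp": [390,51,-108],"yaw": 0.174,"grip": 0.5},
    {"dp": [402,52,-108],"yaw": 0.174,"grip": 0.5}
  ]
}}

```text
time_s: 15.4
tcp_pos: [0.5149, -0.3017, 0.1481]
eef_rot: [179.9, 0.0, -96.3]
contact_force: [-0.1, 0.9, -6.5]
gripper_width: 0.0618
```

```bash
python3 - <<'E'
from h import *
rel(.516,-.30,.021,-96.2)
img,K,T=cam("wrist");cv2.imwrite("pics/w10.png",img)
rel(.516,-.30,.021,-96.2)
E
```

```text
t 15.4 tcp [ 0.5149 -0.3017  0.1481] rot [ 1.7995e+02  1.0000e-02 -9.6330e+01] F [-0.07  0.87 -6.49] w 0.0618
 dp mm [ -1.8  -1.  127.1] yaw rad -0.0023
t 15.45 tcp [ 0.515  -0.302   0.1481] rot [ 1.7995e+02 -1.0000e-02 -9.6300e+01] F [ 0.   -1.24 -7.1 ] w 0.0618
 dp mm [ -2.1  -0.8 127.1] yaw rad -0.0017
```

View pics/w10.png

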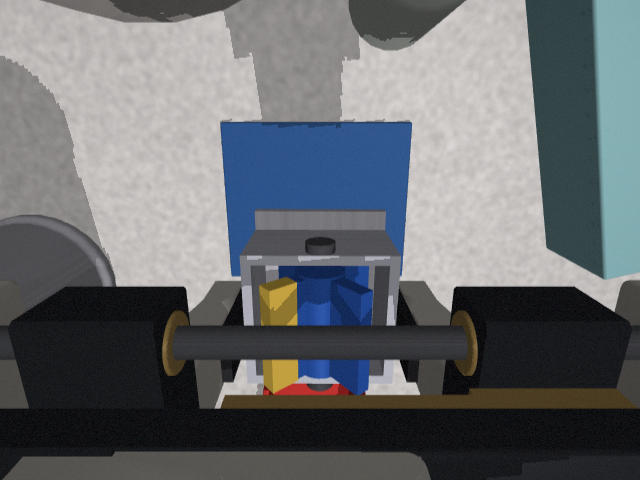

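>>> {"method": "apply_moves", "body": {
  "commands": [
    {"dp": [-1,-1,35],"yaw": 0,"grip": 0.5},
    {"dp": [-1,-1,75],"yaw": 0,"grip": 0.5},
    {"dp": [-1,-1,100],"yaw": 0,"grip": 0.5},
    {"dp": [-1,-1,115],"yaw": 0,"grip": 0.5},
    {"dp": [-1,-1,121],"yaw": 0,"grip": 0.5},
    {"dp": [-1,-1,123],"yaw": 0,"grip": 0.5},
    {"dp": [-1,-1,124.5],"yaw": 0,"grip": 0.5},
    {"dp": [-1,-1,125.5],"yaw": 0,"grip": 0.5},
    {"dp": [-1,-1,125.5],"yaw": 0,"grip": 0.5}
  ]
}}

```text
time_s: 16.58
tcp_pos: [0.517, -0.2991, 0.0235]
eef_rot: [-180.0, -0.0, -96.2]
contact_force: [-0.1, -1.2, -6.9]
gripper_width: 0.0615
```

Not yet in contact; a little further.

>>> {"method": "apply_moves", "body": {
  "commands": [
    {"dp": [0,0,0.8],"yaw": 0,"grip": 0.5},
    {"dp": [0,0,1.4],"yaw": 0,"grip": 0.5},
    {"dp": [0,0,1.4],"yaw": 0,"grip": 0.5}
  ]
}}

```text
time_s: 16.95
tcp_pos: [0.5169, -0.2991, 0.0218]
eef_rot: [-180.0, -0.0, -96.2]
contact_force: [-0.2, 0.0, -5.8]
gripper_width: 0.0617
```

>>> {"method": "apply_moves", "body": {
  "commands": [
    {"dp": [0,0,0.5],"yaw": 0,"grip": 0.5},
    {"dp": [0,0,0.8],"yaw": 0,"grip": 0.5},
    {"dp": [0,0,0.8],"yaw": 0,"grip": 0.5}
  ]
}}

```text
time_s: 17.32
tcp_pos: [0.5169, -0.2991, 0.0217]
eef_rot: [-180.0, -0.0, -96.2]
contact_force: [-3.4, 2.9, 4.4]
gripper_width: 0.062
```

>>> {"method": "apply_moves", "body": {
  "commands": [
    {"dp": [0,0,0],"yaw": 0,"grip": 1},
    {"dp": [0,0,0],"yaw": 0,"grip": 1},
    {"dp": [0,0,0],"yaw": 0,"grip": 1},
    {"dp": [0,0,-15],"yaw": 0,"grip": 1},
    {"dp": [0,0,-45],"yaw": 0,"grip": 1},
    {"dp": [0,0,-90],"yaw": 0,"grip": 1},
    {"dp": [0,0,-120],"yaw": 0,"grip": 1},
    {"dp": [0,0,-120],"yaw": 0.17,"grip": 1},
    {"dp": [0,0,-120],"yaw": 0.35,"grip": 1},
    {"dp": [0,0,-120],"yaw": 0.53,"grip": 1},
    {"dp": [0,0,-120],"yaw": 0.71,"grip": 1},
    {"dp": [0,0,-120],"yaw": 0.89,"grip": 1}
  ]
}}

```text
time_s: 18.82
tcp_pos: [0.517, -0.2992, 0.1421]
eef_rot: [-179.9, 0.0, -147.5]
contact_force: [-0.7, -0.4, 0.5]
gripper_width: 0.0877
```

>>> {"method": "apply_moves", "body": {
  "commands": [
    {"dp": [0,0,0],"yaw": 0.18,"grip": 1},
    {"dp": [0,0,0],"yaw": 0.36,"grip": 1},
    {"dp": [0,0,0],"yaw": 0.54,"grip": 1},
    {"dp": [0,0,0],"yaw": 0.68,"grip": 1},
    {"dp": [0,0,0],"yaw": 0.68,"grip": 1},
    {"dp": [0,0,0],"yaw": 0.68,"grip": 1}
  ]
}}

```text
time_s: 19.58
tcp_pos: [0.517, -0.2991, 0.1415]
eef_rot: [-180.0, 0.0, 174.0]
contact_force: [0.3, 0.3, -0.6]
gripper_width: 0.0877
```

```bash
python3 - <<'E'
from h import *
rel(.517,-.2995,.018,-186.2)
img,K,T=cam("wrist");cv2.imwrite("pics/w11.png",img);np.savez("w11.npz",img=img,K=K,T=T)
cv2.imwrite("pics/w11z.png",cv2.resize(img[120:320,200:440],(720,600),interpolation=cv2.INTER_CUBIC))
E
```

```text
t 19.57 tcp [ 0.517  -0.2991  0.1415] rot [-1.7999e+02  4.0000e-02  1.7404e+02] F [ 0.28  0.3  -0.56] w 0.0877
 dp mm [  0.   -0.3 123.5] yaw rad 0.0042
```

View pics/w11.png

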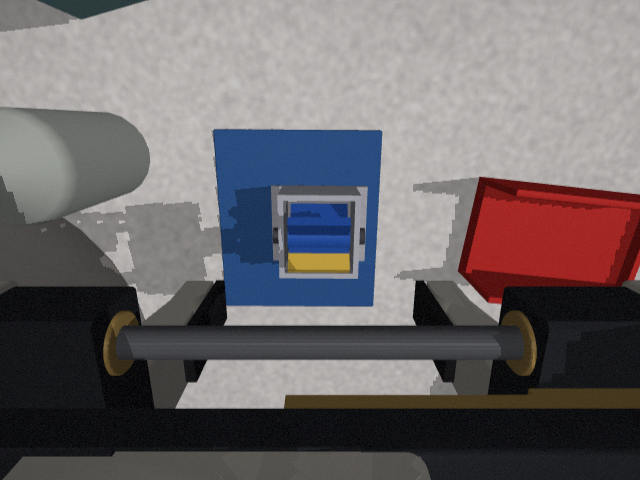

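View pics/w11z.png

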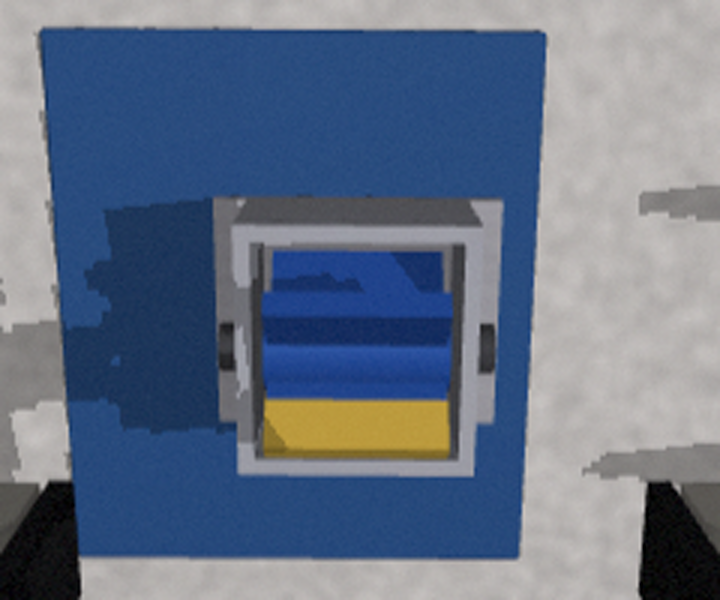

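```bash
python3 - <<'E'
from h import *
d=np.load("w11.npz");K,T=d['K'],d['T']
uv=(np.array([(233,226),(478,226),(473,474),(239,474)])+.5)/3-.5+[200,120]
p=cast(K,T,uv,.050);print(p.round(4));print('c',p.mean(0).round(4))
for a,b in((0,1),(1,2),(2,3),(3,0)):print(np.linalg.norm(p[a]-p[b]).round(4),np.degrees(np.arctan2(*(p[b]-p[a])[[1,0]])).round(2))
st=(np.array([(218,348),(495,348)])+.5)/3-.5+[200,120]
print('stub ends',cast(K,T,st,.041).round(4))
uv=(np.array([(42,30),(545,32),(519,557),(80,555)])+.5)/3-.5+[200,120]
p=cast(K,T,uv,.003);print('mat',p.round(4),p.mean(0))
c=p.mean(0)
rel(.517,-.2995,.018,-186.2)
E
```

```text
[[ 0.4821 -0.324   0.05  ]
 [ 0.4879 -0.269   0.05  ]
 [ 0.5481 -0.2747  0.05  ]
 [ 0.5422 -0.3308  0.05  ]]
c [ 0.5151 -0.2996  0.05  ]
0.0553 84.02
0.0605 -5.37
0.0564 -95.98
0.0605 173.51
stub ends [[ 0.5128 -0.3329  0.041 ]
 [ 0.5198 -0.2664  0.041 ]]
mat [[ 0.4351 -0.3718  0.003 ]
 [ 0.449  -0.2443  0.003 ]
 [ 0.5963 -0.2602  0.003 ]
 [ 0.5823 -0.3882  0.003 ]] [ 0.51567851 -0.31611875  0.003     ]
t 19.62 tcp [ 0.5169 -0.2991  0.1413] rot [-1.7999e+02  3.0000e-02  1.7400e+02] F [0.47 0.13 0.21] w 0.0879
 dp mm [-1.000e-01 -4.000e-01  1.233e+02] yaw rad 0.0036
```

>>> {"method": "apply_moves", "body": {
  "commands": [
    {"dp": [0.5,0,40],"yaw": 0,"grip": 1},
    {"dp": [0.5,0,75],"yaw": 0,"grip": 1},
    {"dp": [0.5,0,95],"yaw": 0,"grip": 1},
    {"dp": [0.5,0,110],"yaw": 0,"grip": 1},
    {"dp": [0.5,0,119],"yaw": 0,"grip": 1},
    {"dp": [0.5,0,123],"yaw": 0,"grip": 1},
    {"dp": [0.5,0,123],"yaw": 0,"grip": 1}
  ]
}}

```text
time_s: 20.5
tcp_pos: [0.5166, -0.2991, 0.0182]
eef_rot: [-180.0, 0.0, 173.9]
contact_force: [0.2, 0.9, 0.1]
gripper_width: 0.0881
```

>>> {"method": "apply_moves", "body": {
  "commands": [
    {"dp": [0,0,0],"yaw": 0,"grip": 0.7},
    {"dp": [0,0,0],"yaw": 0,"grip": 0.5},
    {"dp": [0,0,0],"yaw": 0,"grip": 0.5},
    {"dp": [0,0,0],"yaw": 0,"grip": 0.5},
    {"dp": [0,0,0],"yaw": 0,"grip": 0.5}
  ]
}}

```text
time_s: 21.12
tcp_pos: [0.5165, -0.2991, 0.0181]
eef_rot: [-180.0, 0.0, 173.9]
contact_force: [0.2, 0.2, 2.0]
gripper_width: 0.0577
```

```bash
python3 - <<'E'
from h import *
rel(.516,-.2996,.018,-186)
img,K,T=cam("wrist");cv2.imwrite("pics/w12.png",img)
E
```

```text
t 21.12 tcp [ 0.5165 -0.2991  0.0181] rot [-1.7999e+02  2.0000e-02  1.7387e+02] F [0.19 0.22 1.98] w 0.0577
 dp mm [ 0.4 -0.5  0.1] yaw rad -0.0023
```

View pics/w12.png

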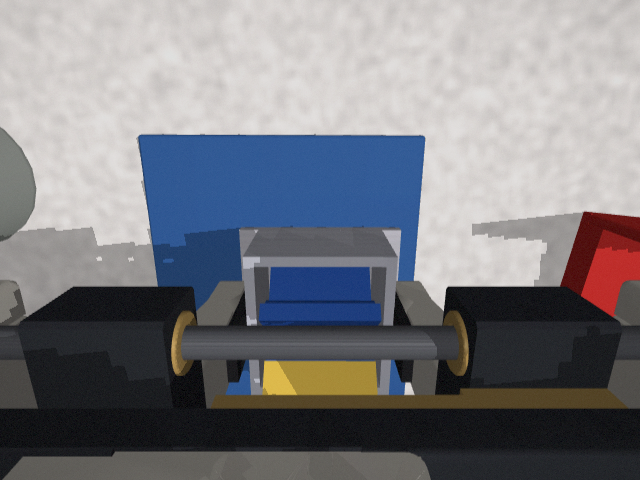

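```bash
python3 - <<'E'
from h import *
rel(.62,-.105,.18,167.7)
E
```

```text
t 21.18 tcp [ 0.5165 -0.2991  0.0181] rot [-1.7999e+02  2.0000e-02  1.7386e+02] F [-0.22  0.03  2.71] w 0.0576
 dp mm [ -82.2  204.  -161.9] yaw rad 0.1076
```

>>> {"method": "apply_moves", "body": {
  "commands": [
    {"dp": [0,0,-10],"yaw": 0,"grip": 0.5},
    {"dp": [0,0,-40],"yaw": 0,"grip": 0.5},
    {"dp": [0,0,-85],"yaw": 0,"grip": 0.5},
    {"dp": [0,0,-130],"yaw": 0,"grip": 0.5},
    {"dp": [-5,15,-158],"yaw": 0.02,"grip": 0.5},
    {"dp": [-25,60,-162],"yaw": 0.05,"grip": 0.5},
    {"dp": [-45,110,-162],"yaw": 0.08,"grip": 0.5},
    {"dp": [-65,160,-162],"yaw": 0.108,"grip": 0.5},
    {"dp": [-78,193,-162],"yaw": 0.108,"grip": 0.5},
    {"dp": [-82,204,-162],"yaw": 0.108,"grip": 0.5},
    {"dp": [-82,204,-162],"yaw": 0.108,"grip": 0.5},
    {"dp": [-82,204,-162],"yaw": 0.108,"grip": 0.5}
  ]
}}

```text
time_s: 22.68
tcp_pos: [0.6188, -0.1057, 0.1795]
eef_rot: [-180.0, -0.1, 167.6]
contact_force: [-0.1, -0.2, -7.6]
gripper_width: 0.0579
```

```bash
python3 - <<'E'
from h import *
img,K,T=cam("wrist");cv2.imwrite("pics/w13.png",img);np.savez("w13.npz",img=img,K=K,T=T)
print(get_state()['gripper_width'])
E
```

```text
0.05742435509046039
```

View pics/w13.png

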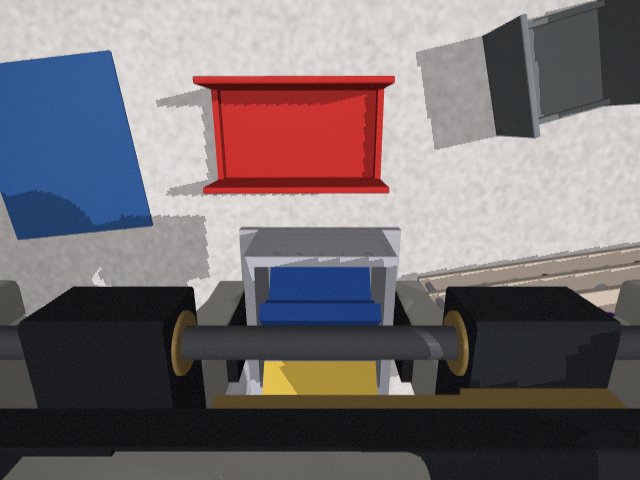

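```bash
python3 - <<'E'
from h import *
img=np.load("w13.npz")['img']
cv2.imwrite("pics/w13z.png",cv2.resize(img[65:205,185:405],(792,504),interpolation=cv2.INTER_CUBIC))
E
```

```text
(no output)
```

View pics/w13z.png

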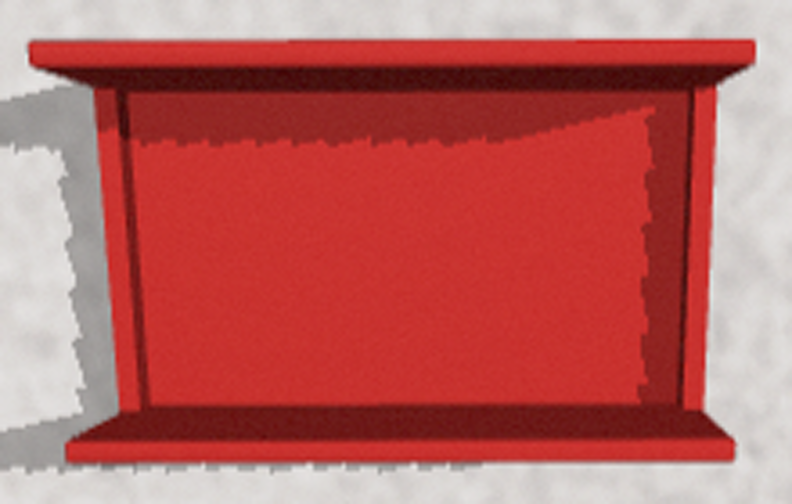

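```bash
python3 - <<'E'
from h import *
d=np.load("w13.npz");K,T=d['K'],d['T']
z=lambda a:(np.array(a)+.5)/3.6-.5+[185,65]
o=cast(K,T,z([(30,40.5),(755,40.5),(735,461),(66,462)]),.060)[:,:2]
i=cast(K,T,z([(30,66),(755,66),(735,438.5),(66,440.5)]),.060)[:,:2]
for p in(o,i):
    c=p.mean(0);print(p.round(4).tolist(),c.round(4))
    for a,b in((0,1),(1,2),(2,3),(3,0)):
        v=p[b]-p[a];print(np.linalg.norm(v).round(4),np.degrees(np.arctan2(v[1],v[0])).round(2))
g=cv2.cvtColor(d['img'],cv2.COLOR_BGR2HSV)
# frame of held cassette: horizontal check of its top edge
rel(*o.mean(0),.10,167.5)
E
```

```text
[[0.4927, -0.1671], [0.5225, -0.0316], [0.6019, -0.0485], [0.5721, -0.185]] [ 0.5473 -0.108 ]
0.1387 77.6
0.0812 -12.04
0.1397 -102.31
0.0814 167.3
[[0.497, -0.1685], [0.5269, -0.0323], [0.5972, -0.0477], [0.5678, -0.1836]] [ 0.5472 -0.108 ]
0.1394 77.6
0.0719 -12.4
0.139 -102.22
0.0724 167.94
t 22.73 tcp [ 0.6189 -0.1059  0.1797] rot [-1.7999e+02 -5.0000e-02  1.6761e+02] F [ 0.44 -0.28 -7.43] w 0.0574
 dp mm [ 69.5 -17.5  79.7] yaw rad 0.0018
```

```bash
python3 - <<'E'
from h import *
d=np.load("w13.npz");K,T=d['K'],d['T'];img=d['img']
cv2.imwrite("pics/w13c.png",cv2.resize(img[215:285,220:420],(800,280),interpolation=cv2.INTER_CUBIC))
E
```

```text
(no output)
```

View pics/w13c.png

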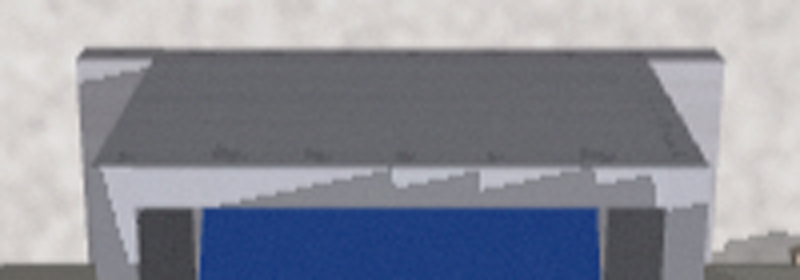

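```bash
python3 - <<'E'
from h import *
c=capture("wrist");K=c['camera_matrix'];T=c['T_tool_cam']
for uv,z in (((95,166),-.032),((705,166),-.032),((78,48),.015),((722,48),.015),((80,60),.010)):
    print(uv,cast(K,T,((uv[0]+.5)/4-.5+220,(uv[1]+.5)/4-.5+215),z).round(4))
rel(.5473,-.108,.10,167.6)
E
```

```text
(95, 166) [[ 0.0328 -0.0272 -0.032 ]]
(705, 166) [[ 0.0328  0.0276 -0.032 ]]
(78, 48) [[ 0.0309 -0.0385  0.015 ]]
(722, 48) [[0.0309 0.039  0.015 ]]
(80, 60) [[ 0.0308 -0.0372  0.01  ]]
t 22.77 tcp [ 0.6191 -0.106   0.1798] rot [-1.7999e+02 -3.0000e-02  1.6760e+02] F [ 0.45 -0.76 -7.05] w 0.0577
 dp mm [ 69.6 -17.4  79.9] yaw rad -0.0001
```

>>> {"method": "apply_moves", "body": {
  "commands": [
    {"dp": [15,-4,0],"yaw": 0,"grip": 0.5},
    {"dp": [40,-10,0],"yaw": 0,"grip": 0.5},
    {"dp": [60,-15,20],"yaw": 0,"grip": 0.5},
    {"dp": [69,-17.5,50],"yaw": 0,"grip": 0.5},
    {"dp": [69,-17.5,75],"yaw": 0,"grip": 0.5},
    {"dp": [69,-17.5,90],"yaw": 0,"grip": 0.5},
    {"dp": [69,-17.5,90],"yaw": 0,"grip": 0.5},
    {"dp": [69,-17.5,90],"yaw": 0,"grip": 0.5}
  ]
}}

```text
time_s: 23.78
tcp_pos: [0.5493, -0.1074, 0.0908]
eef_rot: [180.0, 0.1, 167.7]
contact_force: [0.3, 0.2, -6.4]
gripper_width: 0.0582
```

```bash
python3 - <<'E'
from h import *
rel(.5473,-.108,.020,167.6)
img,K,T=cam("wrist");cv2.imwrite("pics/w14.png",img)
img,K,T=cam("scene");cv2.imwrite("pics/s14.png",cv2.resize(img[190:330,200:420],(800,509),interpolation=cv2.INTER_CUBIC))
E
```

```text
t 23.77 tcp [ 0.5493 -0.1074  0.0908] rot [1.7999e+02 8.0000e-02 1.6768e+02] F [ 0.28  0.21 -6.44] w 0.0582
 dp mm [ 1.9 -1.  70.8] yaw rad 0.0014
```

View pics/w14.png

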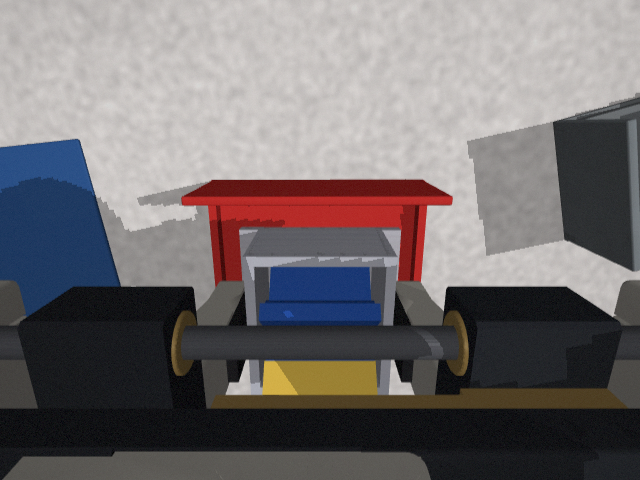

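View pics/s14.png

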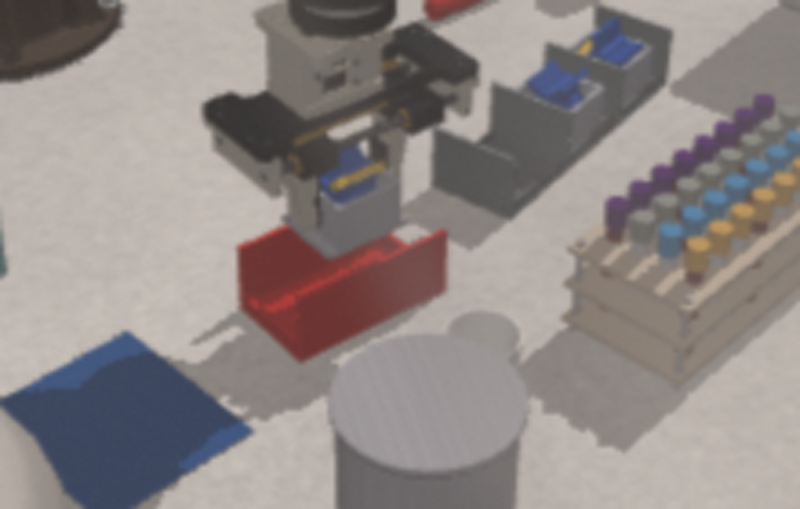

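```bash
python3 - <<'E'
from h import *
img=cv2.imread("pics/w14.png")
cv2.imwrite("pics/w14z.png",cv2.resize(img[170:250,170:470],(800,213),interpolation=cv2.INTER_CUBIC))
g=cv2.cvtColor(img,cv2.COLOR_BGR2HSV)
for col in (260,320,380): print(col,[(r,int(img[r,col,2])) for r in range(176,236)])
c=capture("wrist");K=c['camera_matrix'];T=c['T_tool_cam']
for row in (204,205,206):
  for z in (.0295,.031): print(row,z,cast(K,T,[(200,row),(440,row)],z).round(4).tolist())
print(cast(K,T,[(182,200),(452,200)],.030))
E
```

```text
260 [(176, 204), (177, 204), (178, 198), (179, 172), (180, 101), (181, 96), (182, 101), (183, 99), (184, 98), (185, 99), (186, 102), (187, 99), (188, 99), (189, 99), (190, 99), (191, 101), (192, 101), (193, 99), (194, 101), (195, 101), (196, 130), (197, 178), (198, 183), (199, 187), (200, 186), (201, 181), (202, 182), (203, 179), (204, 165), (205, 155), (206, 182), (207, 182), (208, 182), (209, 183), (210, 182), (211, 180), (212, 182), (213, 183), (214, 184), (215, 182), (216, 182), (217, 181), (218, 184), (219, 183), (220, 183), (221, 170), (222, 130), (223, 131), (224, 131), (225, 131), (226, 120), (227, 97), (228, 90), (229, 88), (230, 92), (231, 95), (232, 94), (233, 94), (234, 90), (235, 94)]
320 [(176, 202), (177, 201), (178, 199), (179, 174), (180, 95), (181, 97), (182, 99), (183, 99), (184, 101), (185, 97), (186, 99), (187, 97), (188, 98), (189, 101), (190, 100), (191, 98), (192, 100), (193, 103), (194, 102), (195, 102), (196, 136), (197, 181), (198, 188), (199, 185), (200, 187), (201, 184), (202, 179), (203, 179), (204, 166), (205, 154), (206, 181), (207, 183), (208, 181), (
[... 777 characters left out ...]
, (215, 183), (216, 182), (217, 181), (218, 181), (219, 183), (220, 182), (221, 181), (222, 183), (223, 182), (224, 181), (225, 182), (226, 170), (227, 121), (228, 84), (229, 88), (230, 87), (231, 95), (232, 95), (233, 94), (234, 93), (235, 92)]
204 0.0295 [[0.039, -0.061, 0.0295], [0.0389, 0.062, 0.0295]]
204 0.031 [[0.0387, -0.0615, 0.031], [0.0386, 0.0624, 0.031]]
205 0.0295 [[0.0384, -0.0611, 0.0295], [0.0384, 0.062, 0.0295]]
205 0.031 [[0.0381, -0.0616, 0.031], [0.0381, 0.0625, 0.031]]
206 0.0295 [[0.0379, -0.0611, 0.0295], [0.0379, 0.062, 0.0295]]
206 0.031 [[0.0376, -0.0616, 0.031], [0.0376, 0.0625, 0.031]]
[[ 0.04095602 -0.07022945  0.03      ]
 [ 0.04090058  0.06807003  0.03      ]]
```

>>> {"method": "apply_moves", "body": {
  "commands": [
    {"dp": [2,-1,0],"yaw": 0,"grip": 0.5},
    {"dp": [2,-1,8],"yaw": 0,"grip": 0.5},
    {"dp": [2,-1,20],"yaw": 0,"grip": 0.5},
    {"dp": [2,-1,35],"yaw": 0,"grip": 0.5},
    {"dp": [2,-1,50],"yaw": 0,"grip": 0.5},
    {"dp": [2,-1,60],"yaw": 0,"grip": 0.5},
    {"dp": [2,-1,64],"yaw": 0,"grip": 0.5},
    {"dp": [2,-1,64],"yaw": 0,"grip": 0.5}
  ]
}}

```text
time_s: 24.92
tcp_pos: [0.5464, -0.1079, 0.0256]
eef_rot: [-180.0, -0.0, 167.7]
contact_force: [-0.6, 0.5, -6.8]
gripper_width: 0.0577
```

>>> {"method": "apply_moves", "body": {
  "commands": [
    {"dp": [0,0,1.5],"yaw": 0,"grip": 0.5},
    {"dp": [0,0,3],"yaw": 0,"grip": 0.5},
    {"dp": [0,0,4],"yaw": 0,"grip": 0.5},
    {"dp": [0,0,4.8],"yaw": 0,"grip": 0.5},
    {"dp": [0,0,4.8],"yaw": 0,"grip": 0.5}
  ]
}}

```text
time_s: 25.55
tcp_pos: [0.5463, -0.1079, 0.021]
eef_rot: [-180.0, -0.0, 167.7]
contact_force: [-0.6, -0.2, -7.1]
gripper_width: 0.0579
```

>>> {"method": "apply_moves", "body": {
  "commands": [
    {"dp": [0,0,0.6],"yaw": 0,"grip": 0.5},
    {"dp": [0,0,1.1],"yaw": 0,"grip": 0.5},
    {"dp": [0,0,1.1],"yaw": 0,"grip": 0.5}
  ]
}}

```text
time_s: 25.92
tcp_pos: [0.5464, -0.1079, 0.0201]
eef_rot: [-180.0, 0.0, 167.7]
contact_force: [-1.8, 0.7, -5.0]
gripper_width: 0.0573
```

>>> {"method": "apply_moves", "body": {
  "commands": [
    {"dp": [0,0,0.4],"yaw": 0,"grip": 0.5},
    {"dp": [0,0,0.7],"yaw": 0,"grip": 0.5},
    {"dp": [0,0,0.7],"yaw": 0,"grip": 0.5}
  ]
}}

```text
time_s: 26.3
tcp_pos: [0.5464, -0.1078, 0.0201]
eef_rot: [-180.0, 0.0, 167.7]
contact_force: [-4.6, 2.0, 6.0]
gripper_width: 0.0576
```

>>> {"method": "apply_moves", "body": {
  "commands": [
    {"dp": [0,0,0],"yaw": 0,"grip": 0.82},
    {"dp": [0,0,0],"yaw": 0,"grip": 0.82},
    {"dp": [0,0,0],"yaw": 0,"grip": 0.82},
    {"dp": [0,0,-10],"yaw": 0,"grip": 0.82},
    {"dp": [0,0,-30],"yaw": 0,"grip": 0.82},
    {"dp": [0,0,-65],"yaw": 0,"grip": 0.82},
    {"dp": [0,0,-110],"yaw": 0,"grip": 0.82},
    {"dp": [0,0,-150],"yaw": 0,"grip": 0.82},
    {"dp": [-30,0,-160],"yaw": 0,"grip": 0.82},
    {"dp": [-30,0,-160],"yaw": 0,"grip": 0.82}
  ]
}}

```text
time_s: 27.55
tcp_pos: [0.5776, -0.1145, 0.1811]
eef_rot: [180.0, 0.2, 167.7]
contact_force: [-1.7, -0.0, -1.9]
gripper_width: 0.072
```

```bash
python3 - <<'E'
from h import *
s=get_state();print(s['time_s'],s['tcp_pos'],s['gripper_width'],s['contact_force'])
img,K,T=cam("wrist");cv2.imwrite("pics/w15.png",img)
img,K,T=cam("scene");cv2.imwrite("pics/s15.png",cv2.resize(img[140:380,120:460],(800,565),interpolation=cv2.INTER_CUBIC))
E
```

```text
27.55 [ 0.57762729 -0.11448245  0.18107787] 0.07195980165770657 [-1.67263329 -0.00373432 -1.90620112]
```

View pics/w15.png

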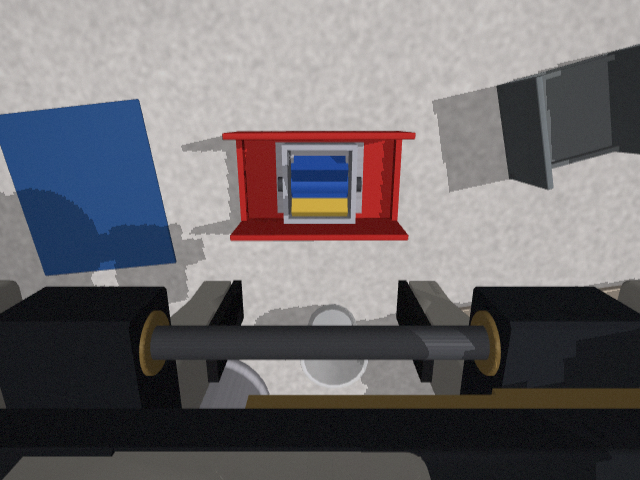

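View pics/s15.png

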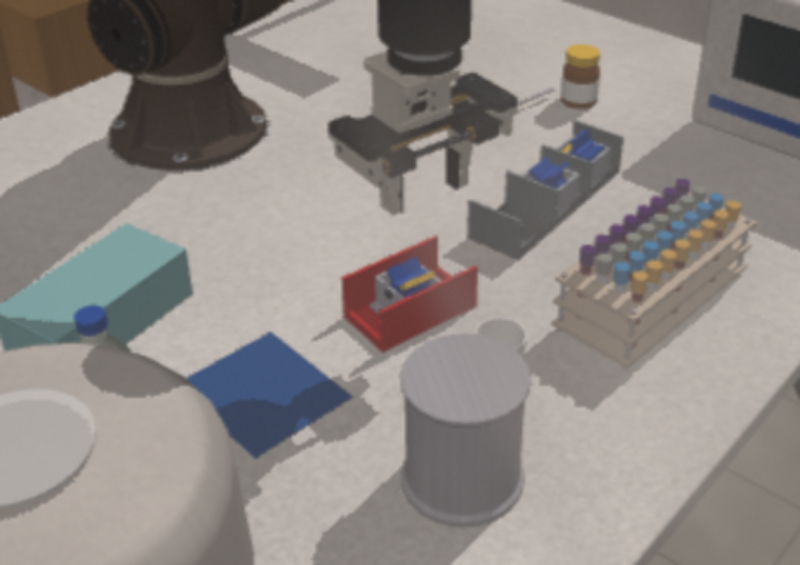

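>>> {"method": "apply_moves", "body": {
  "commands": [
    {"dp": [0,0,0],"yaw": 0,"grip": 0.82},
    {"dp": [0,0,0],"yaw": 0,"grip": 0.82},
    {"dp": [0,0,0],"yaw": 0,"grip": 0.82},
    {"dp": [0,0,0],"yaw": 0,"grip": 0.82}
  ]
}}

```text
time_s: 28.15
tcp_pos: [0.5756, -0.1142, 0.1792]
eef_rot: [-180.0, -0.0, 167.7]
contact_force: [0.3, 0.5, 0.5]
gripper_width: 0.0717
```

```bash
python3 - <<'E'
from plant import *
s=get_state();print(s['time_s'],s['contact_force'],s['qd'].round(2))
print(close_job())
E
```

```text
28.15 [0.33017114 0.54582939 0.48455858] [ 0.08 -0.02  0.09  0.03  0.13  0.03]
the job is handed in; nothing more can be done
None
```

I pushed all three star wheels. The one nearest the bin, at about y = 0.105, stopped dead at roughly 60–70°. The other two coasted on well past that.

I lifted only that cassette by its ends and set it upright on the blue mat. I then let go, took it again by its sides (opening read 57.7 mm) and lowered it into the red bin until the wrist force showed floor contact before releasing. The job was handed in at 28.2 s.

**Last checks:** The wrist and scene pictures show the cassette upright inside the bin, the two sound ones still standing in their bays, and the bystanders in view in place. The gripper was clear, with about 0.8 N on the tool.

**Disagreement:** Above the bin, the measured and seen positions were about 2 mm off the commanded one, so I corrected that before lowering.

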